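# Interleave and stack the dry sample panel

### The job

The blue sample panel on the drying rack is dry: add it to the stack in the grey wooden tray. First lay the loose white interleaf sheet squarely over the red panel on top of the stack so that it covers it, then lay the blue panel on the sheet, painted face up, flush with the red panel below and with its bare wooden end at the same end as the red panel's. Set both down gently without dropping them; the yellow panel is still wet, so do not touch it, and leave the stack and everything else where it is.

Things in the scene. Friction and masses are not known exactly. Their poses are not given: they have to be found in the camera images.
- panel_blue: Dry MDF panel to stack, 160 x 56 x 12 mm, 0.1 kg, top painted blue but for a bare pale-wood strip 35 mm long (with a small black hole) at its +x end. Origin: centre of underside; x along the length to the bare end, y across, z up from the paint. Starts flat across the rack's rails, 64 mm gap to the yellow panel. Grip it across its width at mid-length.
- panel_blue_bare (a point): Point on the top face of panel_blue in the middle of its bare end, 62.5 mm from the panel's middle along its +x.
- panel_red: Red-painted panel, same size, axes and bare +x end as panel_blue; it is the top of the stack in the tray. Its underside is 24 mm and its top face 36 mm above the bench. Loose, lies flat on the sheet below it.
- sheet: Loose interleaf sheet: stiff white polyethylene, 166 x 62 x 6 mm, 58 g, 3 mm larger than a panel all round. Origin: centre of underside; x along the 166 mm, z up; same either way round. Starts across two battens (tops 30 mm above the bench, 100 mm apart, near its ends); its middle 80 mm is free beneath down to 6 mm above the bench.
- sheet_used: An interleaf sheet like the loose one, already in the stack below the red panel. Leave it.
- panel_base: Sage-green panel, same size as the others, at the bottom of the stack on the tray's floor. Leave it.
- tray: Carrying tray of wood painted grey, fixed to the bench, 260 x 180 mm with lips 20 mm high, floor 6 mm above the bench. Origin: centre of its underside; x along the 260 mm. The stack stands about in its middle, lengthwise.
- rack: Drying rack, fixed to the bench: two aluminium rails 290 mm long along its x, 110 mm apart, their ridges 45 mm above the bench; the panels lie across them, 120 mm apart along x. Free beneath between the rails. Origin: on the bench below its middle.
- rest: Plywood offcut 130 x 90 mm with two battens on it, fixed to the bench, on which the loose sheet lies at the start. Origin: centre of its underside.
- panel_yellow: Yellow panel, still wet, same size and axes as panel_blue, lying beside it on the rack. Must not be touched.
- tin_small: Bystander: small closed paint tin, diameter 74 mm, 82 mm high, cream band. Origin: centre of its underside.
- tape: Bystander: roll of masking tape lying flat, diameter 100 mm, 25 mm high. Origin: centre of its underside.
- brush: Bystander: flat paint brush 200 mm long lying on the bench. Origin: its middle.
- stick: Bystander: wooden stirring stick 190 mm long lying on the bench. Origin: its middle.
Mind the look-alikes: they are no part of the job. What is shaped like the panel_blue but purple is not meant.

How it is judged:
On the way:
1. the loose sheet lies flat and released on the red panel, covering it squarely (within 8 mm each way and 0.1 rad) (x of sheet in the frame of panel_red between -0.008 and 0.008 m and y of sheet in the frame of panel_red between -0.008 and 0.008 m and z of sheet in the frame of panel_red between 0.0095 and 0.0145 m and angle between the x axis of sheet and the x axis of panel_red, either way round below 0.1 rad and contact force between sheet and the fingers below 0.1 N and linear speed of sheet below 0.03 m/s), for 0.2 s.
At the end, for the whole second after the job is handed in: Red panel, loose sheet, blue panel lie flat in this order, at rest: sheet and blue within 8 mm each way and 0.1 rad of the red panel, blue paint up, bare end over bare end; the stack below (red, used sheet, green) within 20 mm of where it stood (x of sheet in the frame of panel_red between -0.008 and 0.008 m and y of sheet in the frame of panel_red between -0.008 and 0.008 m and z of sheet in the frame of panel_red between 0.0095 and 0.0145 m and angle between the x axis of each of sheet, panel_blue and the x axis of panel_red, either way round below 0.1 rad and x of panel_blue in the frame of panel_red between -0.008 and 0.008 m and y of panel_blue in the frame of panel_red between -0.008 and 0.008 m and z of panel_blue in the frame of panel_red between 0.0155 and 0.0205 m and x of panel_blue_bare in the frame of panel_red above 0.04 m and angle between each of panel_blue, panel_red's own z axis and vertical below 0.05 rad and distance of each of panel_red, panel_base, sheet_used from where it was at the start of the episode below 0.02 m and linear speed of panel_blue below 0.01 m/s); the robot touches nothing.
It fails at once if the wet yellow panel is touched by the robot or shifted by more than 5 mm (contact force between panel_yellow and the fingers above 0.3 N or contact force between panel_yellow and the arm above 0.3 N or contact force between panel_yellow and panel_blue above 0.3 N or contact force between panel_yellow and sheet above 0.3 N or distance of panel_yellow from where it was at the start of the episode above 0.005 m).
It fails at once if the blue panel is dropped (falls free at more than 0.45 m/s, as from about 10 mm) (linear speed of panel_blue above 0.45 m/s and contact force between panel_blue and the fingers below 0.05 N).
It fails at once if the sheet is dropped (falls free at more than 0.45 m/s, as from about 10 mm) (linear speed of sheet above 0.45 m/s and contact force between sheet and the fingers below 0.05 N).
It fails at once if a bystander (tin, tape, brush, stick) is shifted by more than 20 mm (distance of any of tin_small, tape, brush, stick from where it was at the start of the episode above 0.02 m).
It also fails if it takes over 54 s, if anything falls off the work surface, if the arm or the gripper's body presses on something with over 40 N, if the wrist force passes 120 N, or if a joint passes its speed limit or range.

### The arm

A 6-joint arm with a two-finger parallel gripper is mounted at the origin on the work surface. World frame = base frame: x ahead of the robot, y to its left, z up, the work surface at z = 0. Lengths are in m, angles in rad, forces in N, time in s.
With the tool pointing down it reaches from about 0.375 to 0.9 m from the base axis. Payload 3.1 kg.
Tool frame: the origin (TCP) lies at the very end of the fingers, on their centre line; the grasp point (between the pads) lies 19 mm behind it (manip.grasp_offset is the distance from the TCP to the grasp point, in m); y points along the fingers, z is the direction in which the jaws open and shut, and the axes are right-handed (so a half turn about y gives the same grasp; the last joint's range is limited). The gripper opens to 85 mm and grips with 20 to 120 N. Pads are 22 mm wide; open, the fingers measure 114 mm over their backs; the gripper's body (76 mm by 85 mm) begins 54 mm behind the grasp point. The pads swing forward as they close: fully open they stand 13 mm farther back than shut.
Start: joints at [-1.46, 0.527, 1.433, -0, 1.181, -0.178], TCP at [0.179, -0.599, 0.231] pointing down, gripper open.
Joint ranges: [-3.08, 3.08], [-0.75, 2.2], [0.22, 2.44], [-1.43, 4.57], [0, 2.65], [-2.85, 2.85]. Speed limits (rad/s): [2.79, 2.79, 3.14, 3.14, 3.14, 3.14].

### API

Orientations are given as a unit quaternion [x, y, z, w].
In Python, from station import manip gives the robot as it stands.
- The arm moves only by the tool apply_moves, never from a script. Its argument "motion" is a list of rows, each a list of 5 numbers: the finger opening in mm, from 0 to 85.4, then the shift along the tool's x, y, z in units of 30 mm (1.0 is 30 mm), then the turn about the tool's y in units of 10 degrees (1.0 is 10 degrees). In form: [[fingers, x, y, z, twist], ...]. A call has 1 to 12 rows; each row is the pose to reach, as a shift and turn from the pose commanded when the call began, along the tool's axes at that moment; what a row does not reach only later rows make up. A row lasts 1/8 s, in which the tool goes at most 62.5 mm and 10.7 degrees, less where a joint would pass 70% of its speed; a pose out of reach is approached as far as the arm can. A call with a gripper value outside its range is refused whole. The fingers move at their own pace and stop on an object; "squeeze" is the grip in N (left out, the last holds). Time passes only in rows, so rows that repeat a pose let the fingers close. It gives the time, the measured TCP pose, the force and the opening at its end, in the units of the state.
- manip.sense(): the state, without advancing time (a new reading comes with each control period).
- manip.snapshot(name): name is "side" or "top"; returns the picture (480x640x3 uint8, red, green, blue); there is no depth.
- manip.get_calibration(name): a dict with "intrinsics" (3x3 intrinsics, pixels), "extrinsics" (4x4, takes a point from camera to world coordinates). Camera axes: x right, y up, looking along -z (the intrinsics and any distortion apply to the point x, -y, -z); pixel columns grow to the right and rows downward; lengths in m; the calibration is good to about 2 mm. A picture is of the moment at which its call begins. get_calibration takes no time and is no camera call.
- manip.sign_off(): hands the job in, once; it reports no verdict.
The state is a dict: "t": time; "q": joint angles; "qd": joint speeds; "tau": joint torques, N m; "tcp_pos": TCP position; "tool_rot": TCP orientation; "force": force on the tool from outside, world axes, zero at the start; "ft_torque": the same for the moment, N m; "finger_gap": opening from 0.0 (shut) to 1.0 (fully open).
Only numpy, scipy, OpenCV 4.12 (cv2) and the standard library are available. Lean on these libraries where they do the work, as an engineer would, in place of code of your own. Each camera call takes 0.05 s, during which the arm holds its last target.

## Working session

There is one attempt and no reset: what is moved stays moved. The work goes in short steps, Python scripts to look and compute and a tool call to move; the robot and the scene stay as the last step left them, time stands still between calls to the robot, and variables do not carry over. Pictures are saved under pics/ and viewed, and the job is handed in when it is done.

Besides the shell and the picture viewer there is one more tool, called after "Request:" by a JSON object that holds its "fn" and its "kwargs", one argument or row to a line. apply_moves: Moves the arm, as the interface text tells. Its arguments: {"type":"object","properties":{"motion":{"type":"array"},"squeeze":{"type":"number"}},"required":["motion"]}

```bash
mkdir -p pics; ls; python3 - <<'E'
from station import manip
import cv2,numpy as np
np.set_printoptions(precision=4,suppress=True)
for n in("side","top"):
    im=manip.snapshot(n); cv2.imwrite(f"pics/{n}0.png",im[:,:,::-1]); c=manip.get_calibration(n); print(n,c)
print(manip.sense(), manip.grasp_offset)
E
```

```text
pics
side {'intrinsics': array([[490.731 ,   0.    , 317.4783],
       [  0.    , 490.731 , 240.7413],
       [  0.    ,   0.    ,   1.    ]]), 'extrinsics': array([[-0.6696,  0.3715, -0.6432, -0.1901],
       [-0.7427, -0.321 ,  0.5877,  0.6388],
       [ 0.0118,  0.8712,  0.4908,  0.6218],
       [ 0.    ,  0.    ,  0.    ,  1.    ]])}
top {'intrinsics': array([[441.2901,   0.    , 320.9327],
       [  0.    , 441.2901, 239.818 ],
       [  0.    ,   0.    ,   1.    ]]), 'extrinsics': array([[-0.0149,  0.9985, -0.0535,  0.4643],
       [-0.9999, -0.0152, -0.0045, -0.0179],
       [-0.0053,  0.0534,  0.9986,  1.1335],
       [ 0.    ,  0.    ,  0.    ,  1.    ]])}
{'t': 0.1, 'q': array([-1.4595,  0.5284,  1.4338, -0.    ,  1.1814, -0.1785]), 'qd': array([-0.0013, -0.003 , -0.0029,  0.0024,  0.001 ,  0.0009]), 'tau': array([  0.0006, -44.3304, -17.8587,  -0.0003,   0.0039,  -0.    ]), 'tcp_pos': array([ 0.1785, -0.5983,  0.2304]), 'tool_rot': array([-0.1021,  0.7004, -0.699 ,  0.1021]), 'force': array([-0.0928,  0.1516,  0.2028]), 'ft_torque': array([ 0.0114,  0.0201, -0.0081]), 'finger_gap': 1.0006455515317492} 0.0187
```

View pics/side0.png

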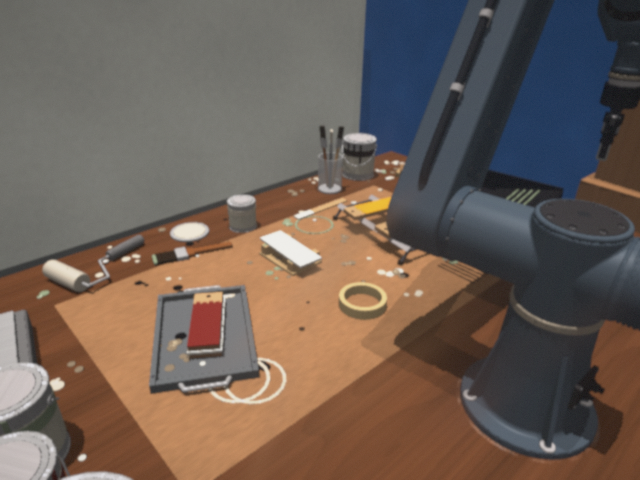

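View pics/top0.png

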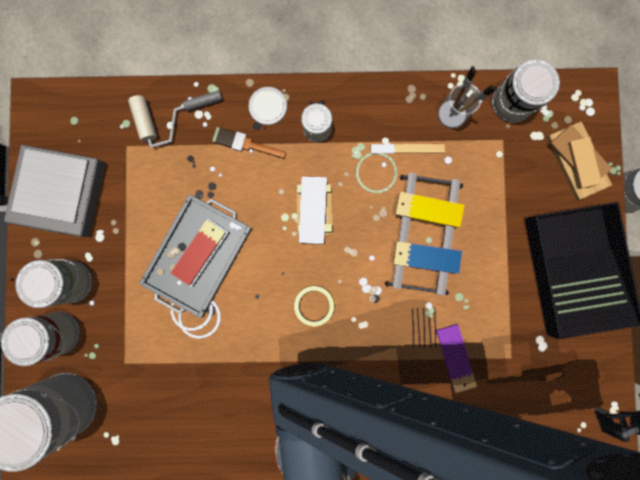

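```bash
cat > h.py <<'E'
import cv2,numpy as np
from station import manip
np.set_printoptions(precision=4,suppress=True)
def ray(name,uv,z):
    c=manip.get_calibration(name);K=c["intrinsics"];T=c["extrinsics"]
    uv=np.atleast_2d(np.float64(uv)); p=cv2.undistortPoints(uv[:,None],K,None)[:,0]
    d=np.c_[p[:,0],-p[:,1],-np.ones(len(p))]@T[:3,:3].T
    s=(z-T[2,3])/d[:,2]; return T[:3,3]+d*s[:,None]
def mask(im,col):
    h=cv2.cvtColor(im,cv2.COLOR_RGB2HSV);H,S,V=[h[...,i].astype(int) for i in range(3)]
    if col=="red": m=((H<8)|(H>172))&(S>150)&(V>60)
    if col=="blue": m=(H>98)&(H<118)&(S>150)&(V>60)
    if col=="yellow": m=(H>20)&(H<32)&(S>200)&(V>120)
    if col=="white": m=(S<45)&(V>170)
    return m.astype(np.uint8)
def find(name,im,col,z,win):
    x0,y0,x1,y1=win; m=mask(im,col); k=np.zeros_like(m);k[y0:y1,x0:x1]=1;m*=k
    m=cv2.morphologyEx(m,cv2.MORPH_OPEN,np.ones((3,3),np.uint8))
    cs,_=cv2.findContours(m,cv2.RETR_EXTERNAL,cv2.CHAIN_APPROX_NONE); c=max(cs,key=cv2.contourArea)
    w=ray(name,c[:,0,:],z)[:,:2]
    (cx,cy),(a,b),ang=cv2.minAreaRect((w*1000).astype(np.float32))
    if a<b: a,b,ang=b,a,ang+90
    mo=cv2.moments(c); px=(mo["m10"]/mo["m00"],mo["m01"]/mo["m00"])
    print(name,col,"centre mm",round(cx,1),round(cy,1),"L,W",round(a,1),round(b,1),"ang",round(ang,1),"px",np.round(px,1),"areacentroid",ray(name,px,z)[0,:2]*1000)
    return cx,cy,ang
E
python3 - <<'E'
from h import *
T=cv2.imread("pics/top0.png")[:,:,::-1].copy();S=cv2.imread("pics/side0.png")[:,:,::-1].copy()
find("top",T,"red",.036,(130,190,260,320)); find("top",T,"blue",.057,(380,235,480,280)); find("top",T,"yellow",.057,(380,180,480,235)); find("top",T,"white",.036,(290,165,340,255))
find("side",S,"red",.036,(150,280,260,370)); find("side",S,"white",.036,(250,220,330,280))
for (n,im,b) in (("top",T,(130,160,510,370)),):
    c=im[160:310,130:280];cv2.imwrite("pics/z1.png",cv2.resize(c,None,fx=4,fy=4,interpolation=2)[:,:,::-1])
    c=im[160:310,290:480];cv2.imwrite("pics/z2.png",cv2.resize(c,None,fx=4,fy=4,interpolation=2)[:,:,::-1])
print(ray("top",[(214,228),(402,254),(314,305),(314,288),(410,292),(405,178)],.03))
E
```

```text
Traceback (most recent call last):
  File "h.py", line 19, in find
    cs,_=cv2.findContours(m,cv2.RETR_EXTERNAL,cv2.CHAIN_APPROX_NONE); c=max(cs,key=cv2.contourArea)
                                                                        ~~~^^^^^^^^^^^^^^^^^^^^^^^^
ValueError: max() iterable argument is empty
```

```bash
python3 - <<'E'
from h import *
T=cv2.imread("pics/top0.png")[:,:,::-1].copy();S=cv2.imread("pics/side0.png")[:,:,::-1].copy()
h=cv2.cvtColor(T,cv2.COLOR_RGB2HSV);print(h[260,190],h[259,430],h[210,430],h[210,313],h[228,214],h[215,327])
h=cv2.cvtColor(S,cv2.COLOR_RGB2HSV);print(h[320,208],h[245,285])
c=T[160:310,130:280];cv2.imwrite("pics/z1.png",cv2.resize(c,None,fx=4,fy=4,interpolation=2)[:,:,::-1])
c=T[160:310,290:480];cv2.imwrite("pics/z2.png",cv2.resize(c,None,fx=4,fy=4,interpolation=2)[:,:,::-1])
print(ray("top",[(214,228),(402,254),(314,305),(314,288),(410,292),(405,178)],.03))
E
```

```text
[  2 149 200] [104 168 162] [ 27 255 238] [113   4 241] [ 26  72 220] [ 18 112 218]
[  2 168 150] [ 24   5 239]
[[ 0.5573  0.2551  0.03  ]
 [ 0.4849 -0.2149  0.03  ]
 [ 0.3616  0.0067  0.03  ]
 [ 0.4036  0.0061  0.03  ]
 [ 0.3902 -0.2324  0.03  ]
 [ 0.6763 -0.2272  0.03  ]]
```

View pics/z1.png

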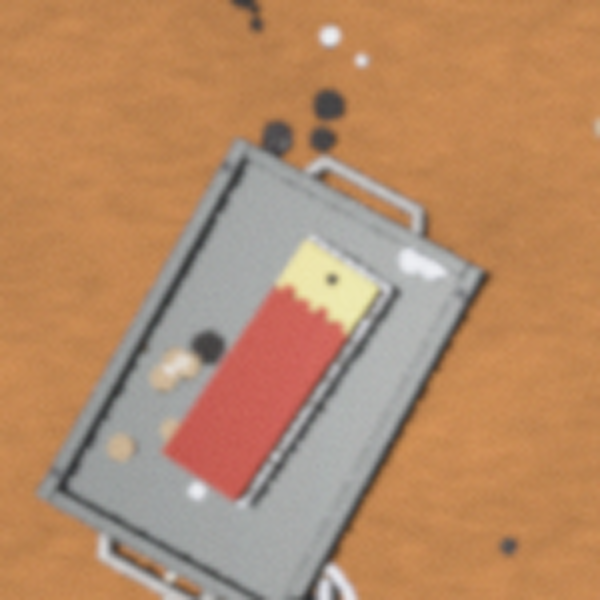

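View pics/z2.png

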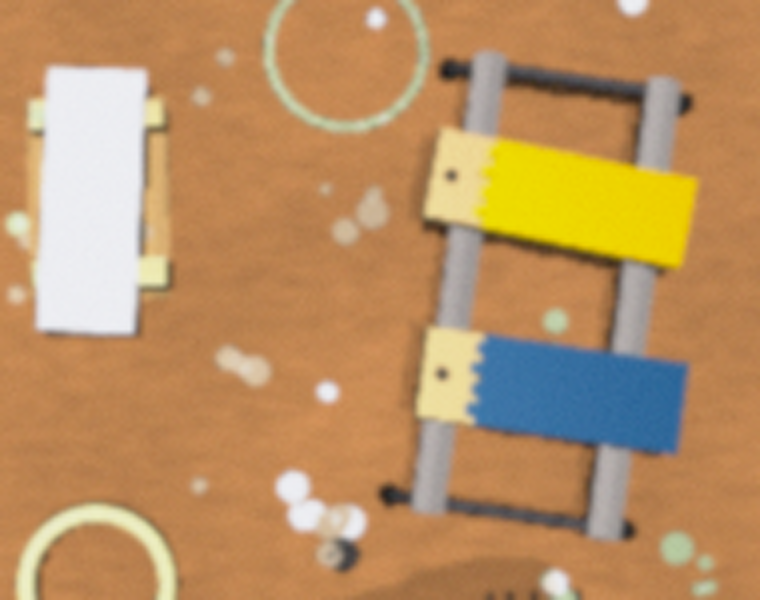

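```bash
python3 - <<'E'
s=open("h.py").read()
s=s.replace('(S>150)&(V>60)\n    if col=="blue"','(S>110)&(V>60)|((H>18)&(H<32)&(S>45)&(S<115)&(V>185))\n    if col=="blue"')
s=s.replace('m=(H>98)&(H<118)&(S>150)&(V>60)','m=(H>96)&(H<118)&(S>120)&(V>60)|((H>18)&(H<32)&(S>45)&(S<122)&(V>185))')
s=s.replace('m=((H<8)','m=((H<7)')
open("h.py","w").write(s)
E
python3 - <<'E'
from h import *
T=cv2.imread("pics/top0.png")[:,:,::-1].copy();S=cv2.imread("pics/side0.png")[:,:,::-1].copy()
h=cv2.cvtColor(T,cv2.COLOR_RGB2HSV);print(h[250,405],h[260,403])
find("top",T,"red",.036,(170,190,235,300)); find("top",T,"blue",.057,(385,235,480,280)); find("top",T,"yellow",.057,(380,180,480,235)); find("top",T,"white",.036,(290,165,340,255))
find("side",S,"red",.036,(180,280,240,370)); find("side",S,"white",.036,(255,225,330,280))
E
```

```text
[ 24  86 238] [ 24  86 237]
top red centre mm 497.6 294.6 L,W 157.9 56.0 ang 145.8 px [196.9 252.9] areacentroid [495.2005 296.2465]
top blue centre mm 472.2 -288.9 L,W 121.1 53.7 ang 81.3 px [434.7 258.3] areacentroid [ 472.7181 -289.2833]
top yellow centre mm 589.2 -297.1 L,W 125.5 58.1 ang 77.7 px [436.6 210.7] areacentroid [ 589.0918 -297.2133]
top white centre mm 598.5 7.1 L,W 165.8 67.7 ang 179.1 px [312.3 209.7] areacentroid [598.8195   7.3362]
side red centre mm 483.4 304.8 L,W 128.3 54.7 ang 145.5 px [204.9 324.5] areacentroid [478.8873 307.9844]
side white centre mm 599.0 8.0 L,W 168.5 66.1 ang 177.2 px [290.4 247.9] areacentroid [593.8912   9.0906]
```

```bash
sed -i 's/(S<45)&(V>170)/(S<30)\&(V>190)/; s/    cs,_=/    m=cv2.morphologyEx(m,cv2.MORPH_CLOSE,np.ones((7,7),np.uint8)) if col in("blue","red") else m\n    cs,_=/' h.py
sed -i 's/    print(name,col/    cvm=np.cov((w-w.mean(0)).T); mu=cv2.moments((w*10000).astype(np.float32)[:,None]); ma=np.degrees(.5*np.arctan2(2*mu["mu11"],mu["mu20"]-mu["mu02"])); print("momang",round(ma,2),"mc",mu["m10"]\/mu["m00"]\/10,mu["m01"]\/mu["m00"]\/10)\n    print(name,col/' h.py
python3 - <<'E'
from h import *
T=cv2.imread("pics/top0.png")[:,:,::-1].copy();S=cv2.imread("pics/side0.png")[:,:,::-1].copy()
find("top",T,"red",.036,(170,190,235,300)); find("top",T,"blue",.057,(385,235,480,280)); find("top",T,"yellow",.057,(380,180,480,235)); find("top",T,"white",.036,(290,165,340,255))
find("side",S,"red",.036,(180,280,240,370)); find("side",S,"white",.036,(255,225,330,280))
E
```

```text
momang -34.08 mc 496.9449202245699 295.1766648971973
top red centre mm 497.6 294.6 L,W 157.9 56.0 ang 145.8 px [197.3 252.3] areacentroid [496.6741 295.3262]
momang 80.97 mc 475.73769862197895 -269.96641084216117
top blue centre mm 475.5 -270.8 L,W 157.9 56.9 ang 80.5 px [426.7 257.2] areacentroid [ 475.6809 -270.0555]
momang 77.39 mc 589.1539510240877 -297.1526943273372
top yellow centre mm 589.2 -297.1 L,W 125.5 58.1 ang 77.7 px [436.6 210.7] areacentroid [ 589.0918 -297.2133]
momang -3.46 mc 599.4744448210861 7.545670127693008
top white centre mm 599.7 7.3 L,W 164.9 62.9 ang 176.6 px [312.3 209.6] areacentroid [599.0521   7.563 ]
momang -34.42 mc 483.1809201396862 304.88788758696916
side red centre mm 483.4 304.8 L,W 128.3 54.7 ang 145.5 px [205.  324.4] areacentroid [479.2252 307.7477]
momang -3.44 mc 599.1047479461943 7.938373562283165
side white centre mm 599.4 7.6 L,W 165.9 62.9 ang 176.8 px [290.4 247.9] areacentroid [594.0604   8.7946]
```

```bash
cat >> h.py <<'E'
from scipy.spatial.transform import Rotation as R
def plan(target,yaw_obj,s=None):
    """rows from the present pose to TCP target with jaw axis (tool z) along yaw_obj+90 mod 180"""
    s=s or manip.sense(); M=R.from_quat(s["tool_rot"]).as_matrix(); p=s["tcp_pos"]
    d=M.T@(np.array(target)-p)/.03
    zy=np.degrees(np.arctan2(M[1,2],M[0,2])); tw=-((yaw_obj+90)-zy)
    tw=(tw+180)%360-180
    print("t",s["t"],"tcp",p,"gap",s["finger_gap"],"force",s["force"],"q1,q6",np.degrees(s["q"][[0,5]]),"zyaw",zy,"down",M[:,1])
    o=(np.degrees(np.arctan2(target[1],target[0]))-np.degrees(s["q"][0]))
    print("  shift units",d,"twist units",tw/10,"or",(tw-np.sign(tw)*180)/10,"dq1",o)
E
python3 - <<'E'
from h import *
plan((.4756,-.2703,.12),81); plan((.5995,.0075,.12),-3.45); plan((.4972,.2950,.12),-34.2)
E
```

```text
t 0.1 tcp [ 0.1785 -0.5983  0.2304] gap 1.0006455515317492 force [-0.0928  0.1516  0.2028] q1,q6 [-83.6241 -10.2287] zyaw -73.39488657361174 down [-0.0002  0.002  -1.    ]
  shift units [-12.6121   3.6995  -7.6395] twist units 11.560511342638824 or -6.439488657361176 dq1 54.01301177141846
t 0.1 tcp [ 0.1785 -0.5983  0.2304] gap 1.0006455515317492 force [-0.0928  0.1516  0.2028] q1,q6 [-83.6241 -10.2287] zyaw -73.39488657361174 down [-0.0002  0.002  -1.    ]
  shift units [-19.2162   3.717  -15.3331] twist units -15.994488657361174 or 2.005511342638826 dq1 84.34084255468441
t 0.1 tcp [ 0.1785 -0.5983  0.2304] gap 1.0006455515317492 force [-0.0928  0.1516  0.2028] q1,q6 [-83.6241 -10.2287] zyaw -73.39488657361174 down [-0.0002  0.002  -1.    ]
  shift units [-18.687    3.7369 -25.4913] twist units -12.919488657361175 or 5.080511342638826 dq1 114.30569944009952
```

Request:
{"fn": "apply_moves", "kwargs": {
  "motion": [
    [85, -19.2, 3.7, -15.3, -16],
    [85, -19.2, 3.7, -15.3, -16],
    [85, -19.2, 3.7, -15.3, -16],
    [85, -19.2, 3.7, -15.3, -16],
    [85, -19.2, 3.7, -15.3, -16],
    [85, -19.2, 3.7, -15.3, -16],
    [85, -19.2, 3.7, -15.3, -16],
    [85, -19.2, 3.7, -15.3, -16],
    [85, -19.2, 3.7, -15.3, -16],
    [85, -19.2, 3.7, -15.3, -16],
    [85, -19.2, 3.7, -15.3, -16],
    [85, -19.2, 3.7, -15.3, -16]
  ],
  "squeeze": 30
}}

```text
t: 1.6
tcp_pos: [0.6003, 0.0076, 0.1196]
tool_rot: [0.676, -0.207, 0.207, -0.676]
force: [0.2, -0.1, -0.4]
finger_gap: 0.995
```

```bash
python3 - <<'E'
from h import *
plan((.5995,.0075,.09),-3.45)
E
```

```text
t 1.6 tcp [0.6003 0.0076 0.1196] gap 0.9954213247566849 force [ 0.2195 -0.1413 -0.3509] q1,q6 [ -9.9242 -65.8369] zyaw 55.91702181220778 down [-0.0006  0.     -1.    ]
  shift units [-0.0178  0.9861 -0.0175] twist units -3.0632978187792217 or 14.936702181220777 dq1 10.64095179969225
```

Request:
{"fn": "apply_moves", "kwargs": {
  "motion": [
    [85, 0, 1, 0, -3.06],
    [85, 0, 1, 0, -3.06],
    [85, 0, 1, 0, -3.06],
    [85, 0, 1, 0, -3.06],
    [85, 0, 1, 0, -3.06]
  ]
}}

```text
t: 2.22
tcp_pos: [0.5994, 0.0055, 0.0902]
tool_rot: [-0.707, 0.025, -0.025, 0.707]
force: [0.8, -0.2, -0.2]
finger_gap: 0.993
```

```bash
python3 - <<'E'
from h import *
im=manip.snapshot("side");plan((.5995,.0075,.014),-3.45)
c=im[100:340,180:500];cv2.imwrite("pics/s1.png",cv2.resize(c,None,fx=2.5,fy=2.5,interpolation=2)[:,:,::-1])
C=manip.get_calibration("side");p=manip.sense()["tcp_pos"];T=np.linalg.inv(C["extrinsics"])
for off in (0,.008,.013):
    v=T[:3,:3]@(p+[0,0.0425*0,off])+T[:3,3];u=C["intrinsics"]@[v[0],-v[1],-v[2]];print(off,u[:2]/u[2],"crop",(u[:2]/u[2]-[180,100])*2.5)
E
```

```text
t 2.275 tcp [0.5994 0.0055 0.0903] gap 0.996182511401308 force [-0.2053  0.0123  0.7353] q1,q6 [-10.1467 -96.1578] zyaw 86.01048704121405 down [-0.  0. -1.]
  shift units [-0.0016  2.5441  0.0669] twist units -0.05395129587859628 or 17.946048704121402 dq1 10.863423255713725
0 [289.7004 226.3384] crop [274.2511 315.8459]
0.008 [289.6454 223.2803] crop [274.1135 308.2007]
0.013 [289.6108 221.3582] crop [274.027  303.3956]
```

View pics/s1.png

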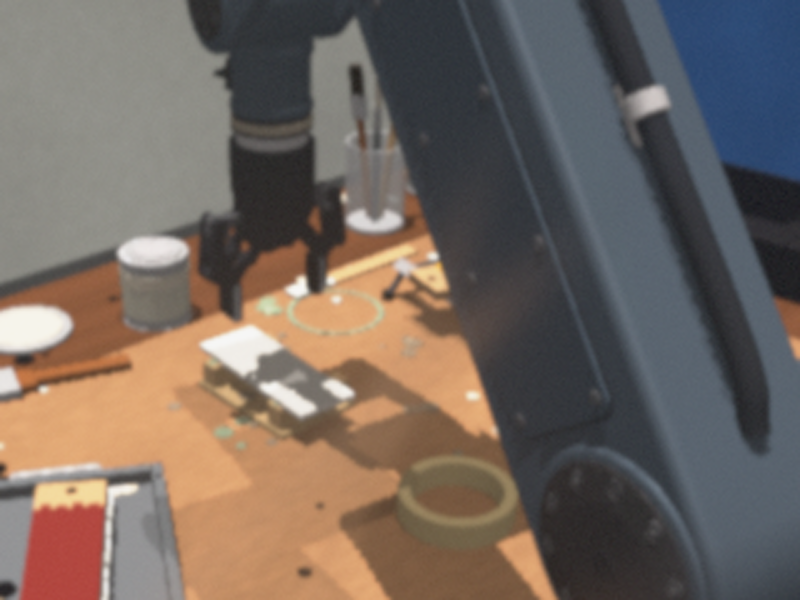

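Request:
{"fn": "apply_moves", "kwargs": {
  "motion": [
    [85, 0, 1.0, 0.07, -0.05],
    [85, 0, 2.0, 0.07, -0.05],
    [85, 0, 2.54, 0.07, -0.05],
    [85, 0, 2.54, 0.07, -0.05],
    [85, 0, 2.54, 0.07, -0.05]
  ],
  "squeeze": 30
}}

```text
t: 2.9
tcp_pos: [0.6004, 0.0075, 0.0149]
tool_rot: [0.707, -0.02, 0.022, -0.707]
force: [-0.4, -0.2, 0.7]
finger_gap: 0.997
```

```bash
python3 - <<'E'
from h import *
im=manip.snapshot("side");plan((.5995,.0075,.014),-3.45)
c=im[160:310,220:420];cv2.imwrite("pics/s2.png",cv2.resize(c,None,fx=4,fy=4,interpolation=2)[:,:,::-1])
E
```

```text
t 2.95 tcp [0.6005 0.0075 0.0152] gap 0.9971636599125506 force [-0.2164 -1.6245  0.5663] q1,q6 [ -9.9389 -96.5438] zyaw 86.60481691961326 down [ 0.0022 -0.0004 -1.    ]
  shift units [-0.0344  0.0402 -0.0008] twist units 0.0054816919613244865 or -17.994518308038675 dq1 10.655680063738375
```

View pics/s2.png

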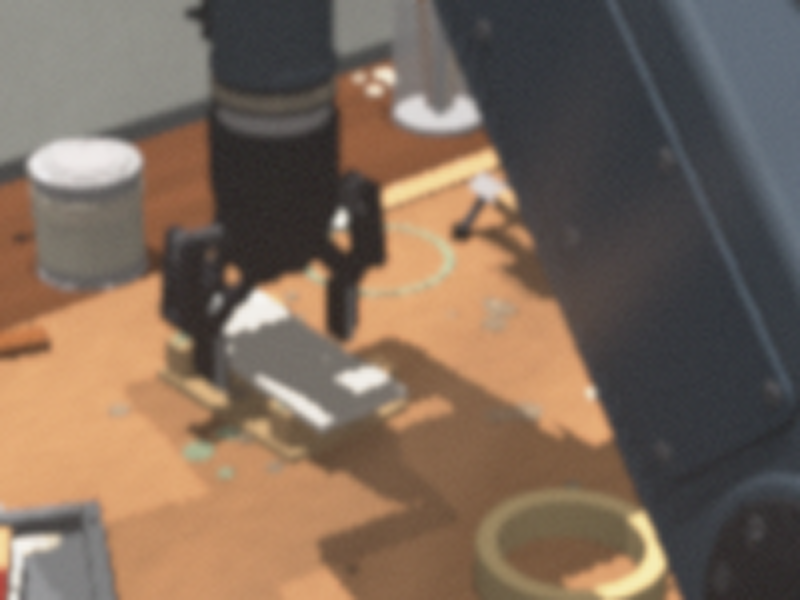

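Request:
{"fn": "apply_moves", "kwargs": {
  "motion": [
    [50, 0, 0.04, 0, 0],
    [50, 0, 0.04, 0, 0],
    [50, 0, 0.04, 0, 0],
    [50, 0, 0.04, 0, 0],
    [50, 0, 0.04, 0, 0],
    [50, 0, 0.04, 0, 0]
  ],
  "squeeze": 30
}}

```text
t: 3.7
tcp_pos: [0.6002, 0.0076, 0.0139]
tool_rot: [0.707, -0.02, 0.021, -0.707]
force: [-0.5, -0.7, 6.3]
finger_gap: 0.721
```

```bash
python3 - <<'E'
from h import *
im=manip.snapshot("side");plan((.5995,.0075,.014),-3.45)
c=im[160:310,220:420];cv2.imwrite("pics/s3.png",cv2.resize(c,None,fx=4,fy=4,interpolation=2)[:,:,::-1])
E
```

```text
t 3.75 tcp [0.6002 0.0075 0.0139] gap 0.7193367834542199 force [-0.2624 -0.0734  5.7998] q1,q6 [ -9.9354 -96.5543] zyaw 86.62117061448208 down [ 0.0016 -0.0003 -1.    ]
  shift units [-0.0227 -0.0027 -0.003 ] twist units 0.007117061448207096 or -17.992882938551794 dq1 10.652152635640695
```

View pics/s3.png

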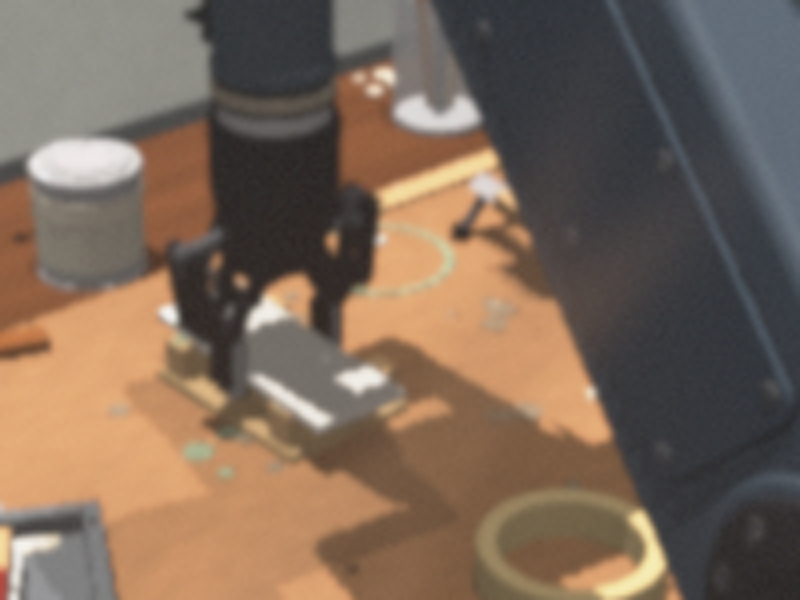

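Request:
{"fn": "apply_moves", "kwargs": {
  "motion": [
    [50, 0, -0.5, 0, 0],
    [50, 0, -1.2, 0, 0],
    [50, 0, -2.5, 0, 0],
    [50, 0, -2.5, 0, 0],
    [50, 0, -2.5, 0, 0]
  ]
}}

```text
t: 4.38
tcp_pos: [0.5991, 0.0077, 0.088]
tool_rot: [-0.707, 0.021, -0.021, 0.707]
force: [-0.8, -0.2, -0.8]
finger_gap: 0.717
```

```bash
python3 - <<'E'
from h import *
im=manip.snapshot("side");plan((.4976,.2945,.06),-34.2)
c=im[120:270,200:400];cv2.imwrite("pics/s4.png",cv2.resize(c,None,fx=4,fy=4,interpolation=2)[:,:,::-1])
find("side",im,"white",.1043,(230,150,330,250))
E
```

```text
t 4.425 tcp [0.5987 0.0078 0.0873] gap 0.7193286070124169 force [-0.1132  0.3795 -0.859 ] q1,q6 [ -9.9367 -96.5575] zyaw 86.62032798894546 down [-0.0018  0.0003 -1.    ]
  shift units [-3.9263  0.919   9.341 ] twist units 3.082032798894545 or -14.917967201105455 dq1 40.55551795599909
momang -26.51 mc 769.4920479966025 24.233695240843513
side white centre mm 768.6 24.1 L,W 60.3 60.0 ang 49.5 px [240.9 199.9] areacentroid [768.9523  24.7049]
```

View pics/s4.png

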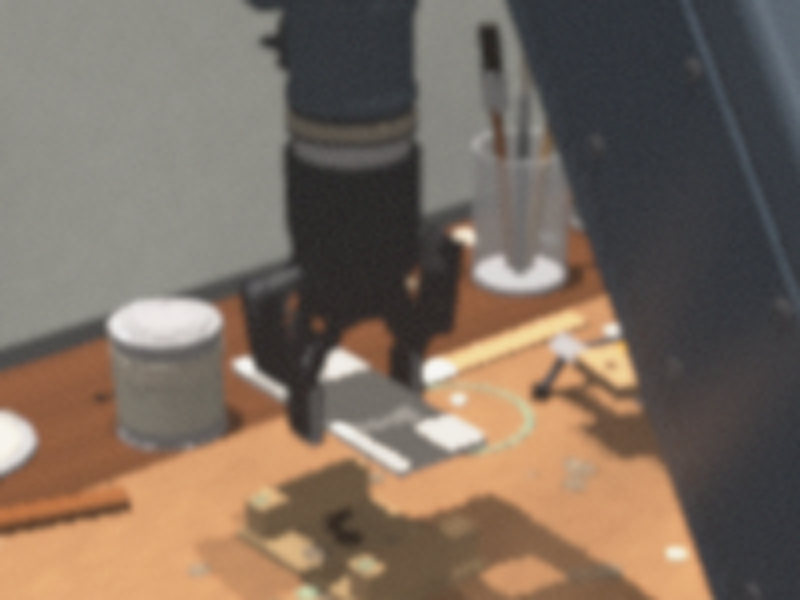

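Request:
{"fn": "apply_moves", "kwargs": {
  "motion": [
    [50, -0.4, 0, 1.0, 0.4],
    [50, -1.1, 0, 2.6, 0.9],
    [50, -1.8, 0, 4.2, 1.5],
    [50, -2.5, 0, 5.8, 2.1],
    [50, -3.2, 0, 7.5, 2.6],
    [50, -3.7, 0.2, 8.8, 2.9],
    [50, -3.93, 0.4, 9.34, 3.08],
    [50, -3.93, 0.6, 9.34, 3.08],
    [50, -3.93, 0.6, 9.34, 3.08],
    [50, -3.93, 0.6, 9.34, 3.08],
    [50, -3.93, 0.6, 9.34, 3.08]
  ]
}}

```text
t: 5.8
tcp_pos: [0.499, 0.2935, 0.0701]
tool_rot: [-0.676, 0.208, -0.208, 0.676]
force: [-0.1, 0.2, 0.1]
finger_gap: 0.716
```

```bash
python3 - <<'E'
from h import *
im=manip.snapshot("side");t=manip.snapshot("top");plan((.4978,.2946,.04),-34.2)
a=im[240:390,120:280];b=t[180:330,120:280]
cv2.imwrite("pics/s5.png",cv2.resize(np.hstack([a,b]),None,fx=2.5,fy=2.5,interpolation=2)[:,:,::-1])
E
```

```text
t 5.9 tcp [0.4989 0.2938 0.0702] gap 0.7114131251695214 force [ 0.3877 -0.0576 -1.1279] q1,q6 [ 19.4382 -36.3249] zyaw 55.765212928777665 down [ 0.0005  0.0002 -1.    ]
  shift units [-0.0466  1.0066  0.0018] twist units -0.0034787071222325493 or 17.996521292877766 dq1 11.179054956063087
```

View pics/s5.png

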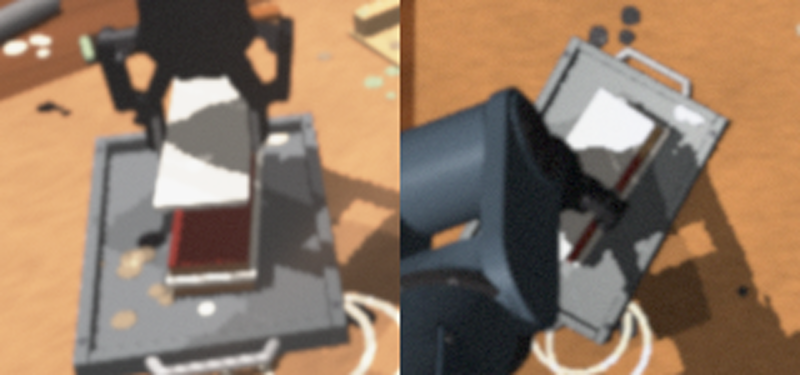

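Request:
{"fn": "apply_moves", "kwargs": {
  "motion": [
    [50, -0.05, 0.4, 0, 0],
    [50, -0.05, 0.8, 0, 0],
    [50, -0.05, 1.2, 0, 0],
    [50, -0.05, 1.4, 0, 0],
    [50, -0.05, 1.4, 0, 0],
    [50, -0.05, 1.4, 0, 0]
  ]
}}

```text
t: 6.65
tcp_pos: [0.4974, 0.2953, 0.0281]
tool_rot: [-0.676, 0.208, -0.208, 0.676]
force: [0.5, 0.2, -1.0]
finger_gap: 0.718
```

```bash
python3 - <<'E'
from h import *
im=manip.snapshot("side");t=manip.snapshot("top");plan((.4978,.2946,.02),-34.2)
a=im[240:390,120:280];b=t[180:330,120:280]
cv2.imwrite("pics/s6.png",cv2.resize(np.hstack([a,b]),None,fx=2.5,fy=2.5,interpolation=2)[:,:,::-1])
E
```

```text
t 6.75 tcp [0.4975 0.2953 0.0283] gap 0.7140688040522681 force [ 1.0864 -0.8074  0.6719] q1,q6 [ 19.6294 -36.1904] zyaw 55.81956978199776 down [ 0.0009  0.0003 -1.    ]
  shift units [ 0.0209  0.2775 -0.0138] twist units 0.0019569781997745396 or -17.998043021800225 dq1 10.987832545800071
```

View pics/s6.png

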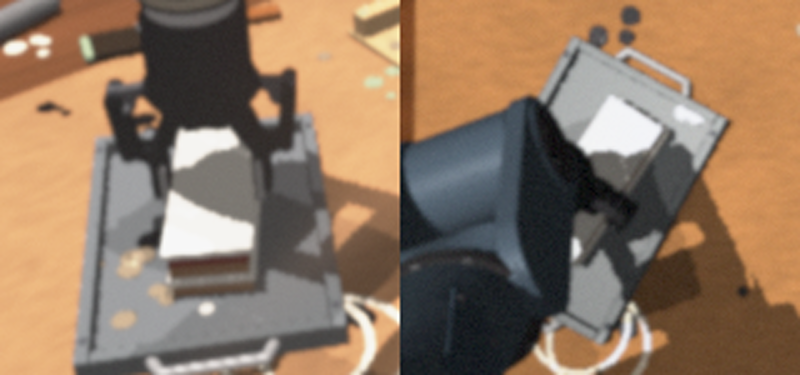

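Request:
{"fn": "apply_moves", "kwargs": {
  "motion": [
    [50, 0.02, 0.07, 0, 0],
    [50, 0.02, 0.14, 0, 0],
    [50, 0.02, 0.2, 0, 0],
    [50, 0.02, 0.24, 0, 0],
    [50, 0.02, 0.24, 0, 0]
  ]
}}

```text
t: 7.38
tcp_pos: [0.4975, 0.2948, 0.0206]
tool_rot: [0.676, -0.208, 0.208, -0.676]
force: [0.2, -0.1, -0.5]
finger_gap: 0.716
```

Request:
{"fn": "apply_moves", "kwargs": {
  "motion": [
    [50, 0, 0.02, 0, 0],
    [50, 0, 0.04, 0, 0],
    [50, 0, 0.04, 0, 0]
  ]
}}

```text
t: 7.75
tcp_pos: [0.4977, 0.2949, 0.0199]
tool_rot: [-0.676, 0.208, -0.208, 0.676]
force: [-0.6, -0.5, 3.7]
finger_gap: 0.714
```

Request:
{"fn": "apply_moves", "kwargs": {
  "motion": [
    [66, 0, 0, 0, 0],
    [70, 0, 0, 0, 0],
    [78, 0, 0, 0, 0],
    [85, 0, 0, 0, 0],
    [85, 0, 0, 0, 0],
    [85, 0, 0, 0, 0],
    [85, 0, -1.0, 0, 0],
    [85, 0, -2.0, 0, 0],
    [85, 0, -3.5, 0, 0],
    [85, 0, -3.5, 0, 0]
  ]
}}

```text
t: 9.0
tcp_pos: [0.5002, 0.2958, 0.1281]
tool_rot: [-0.674, 0.205, -0.21, 0.678]
force: [0.9, -0.3, -0.5]
finger_gap: 1.0
```

```bash
python3 - <<'E'
from h import *
im=manip.snapshot("side");t=manip.snapshot("top");plan((.4756,-.2703,.12),81)
a=im[240:390,120:280];b=t[180:330,120:280]
cv2.imwrite("pics/s7.png",cv2.resize(np.hstack([a,b]),None,fx=2.5,fy=2.5,interpolation=2)[:,:,::-1])
find("side",im,"white",.042,(180,270,235,345))
E
```

```text
t 9.1 tcp [0.4975 0.2948 0.1248] gap 0.9971748748366466 force [-0.4097  0.4152 -0.2252] q1,q6 [ 19.5804 -36.2428] zyaw 55.82329989017104 down [ 0.0005  0.0002 -1.    ]
  shift units [  9.9761   0.1553 -15.9943] twist units -11.517670010982895 or 6.482329989017105 dq1 -49.19147554108122
momang -0.21 mc 456.7213910784858 327.42265203958607
side white centre mm 459.6 321.2 L,W 76.7 62.6 ang 145.0 px [201.6 332.8] areacentroid [455.4824 327.9888]
```

View pics/s7.png

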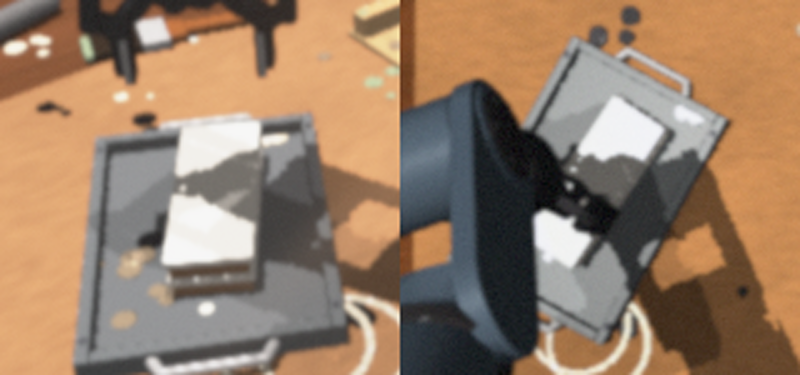

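Request:
{"fn": "apply_moves", "kwargs": {
  "motion": [
    [85, 9.97, 0, -16, 6.48],
    [85, 9.97, 0, -16, 6.48],
    [85, 9.97, 0, -16, 6.48],
    [85, 9.97, 0, -16, 6.48],
    [85, 9.97, 0, -16, 6.48],
    [85, 9.97, 0, -16, 6.48],
    [85, 9.97, 0, -16, 6.48],
    [85, 9.97, 0, -16, 6.48],
    [85, 9.97, 0, -16, 6.48],
    [85, 9.97, 0, -16, 6.48],
    [85, 9.97, 0, -16, 6.48],
    [85, 9.97, 0, -16, 6.48]
  ]
}}

```text
t: 10.6
tcp_pos: [0.4747, -0.2681, 0.1236]
tool_rot: [-0.46, 0.538, -0.536, 0.46]
force: [-0.3, 0.2, -0.0]
finger_gap: 0.997
```

```bash
python3 - <<'E'
from h import *
im=manip.snapshot("side");t=manip.snapshot("top");plan((.4756,-.2703,.039),81)
cv2.imwrite("pics/t8.png",cv2.resize(t[150:330,130:500],None,fx=2,fy=2,interpolation=2)[:,:,::-1])
cv2.imwrite("pics/s8.png",im[:,:,::-1])
find("top",t,"white",.042,(165,200,240,300))
find("side",im,"white",.042,(180,270,235,345))
E
```

```text
t 10.7 tcp [ 0.4753 -0.2684  0.1242] gap 0.995114114031658 force [-0.6697 -0.5677  0.5936] q1,q6 [-41.1901 -32.3392] zyaw -8.855707213791309 down [-0.0011  0.0011 -1.    ]
  shift units [0.0641 2.8395 0.0244] twist units -17.98557072137913 or 0.014429278620869467 dq1 11.579039184537876
momang -33.84 mc 496.7098188531522 296.6674815761777
top white centre mm 494.6 298.2 L,W 176.2 64.2 ang 145.9 px [196.  252.4] areacentroid [496.3905 296.8352]
momang -33.82 mc 499.6969502829531 293.8198116338285
side white centre mm 500.7 293.1 L,W 175.4 62.2 ang 145.7 px [205.1 316.5] areacentroid [492.4686 298.8692]
```

View pics/t8.png

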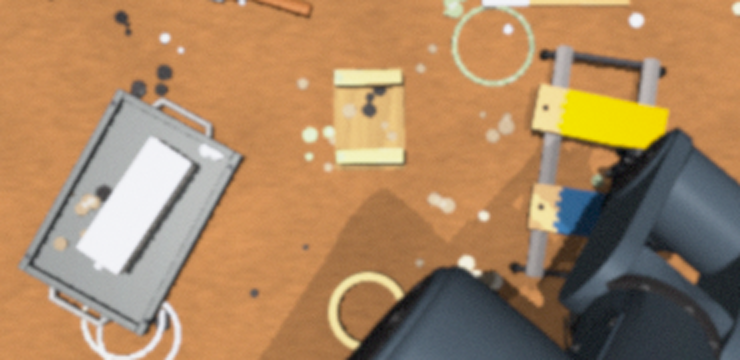

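View pics/s8.png

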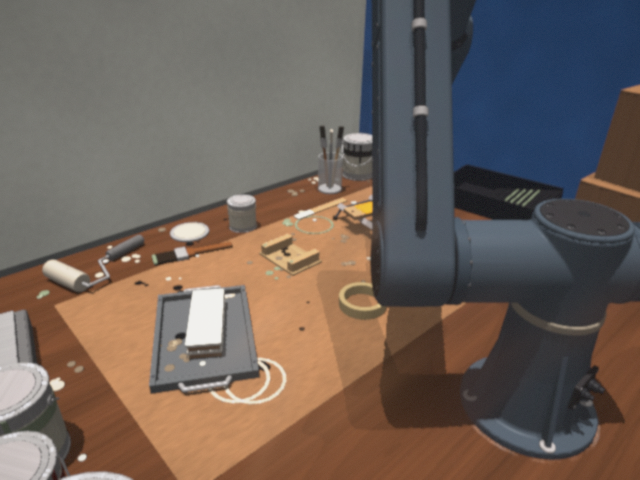

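Request:
{"fn": "apply_moves", "kwargs": {
  "motion": [
    [85, 0.06, 0.8, 0.02, 0],
    [85, 0.06, 1.6, 0.02, 0],
    [85, 0.06, 2.2, 0.02, 0],
    [85, 0.06, 2.6, 0.02, 0],
    [85, 0.06, 2.8, 0.02, 0],
    [85, 0.06, 2.8, 0.02, 0],
    [85, 0.06, 2.8, 0.02, 0]
  ]
}}

```text
t: 11.58
tcp_pos: [0.4761, -0.2724, 0.0411]
tool_rot: [0.459, -0.537, 0.538, -0.459]
force: [-0.9, 0.1, 0.3]
finger_gap: 0.999
```

```bash
python3 - <<'E'
from h import *
t=manip.snapshot("top");plan((.4756,-.2703,.040),81)
cv2.imwrite("pics/t9.png",cv2.resize(t[170:320,380:530],None,fx=4,fy=4,interpolation=2)[:,:,::-1])
E
```

```text
t 11.625 tcp [ 0.4762 -0.2725  0.0411] gap 0.9970324813404049 force [-0.1034 -0.0535 -0.2142] q1,q6 [-41.4539 -32.4787] zyaw -8.976540389774847 down [ 0.001  -0.0009 -1.    ]
  shift units [-0.0687  0.0373 -0.0295] twist units -17.997654038977483 or 0.002345961022516008 dq1 11.842832821559682
```

View pics/t9.png

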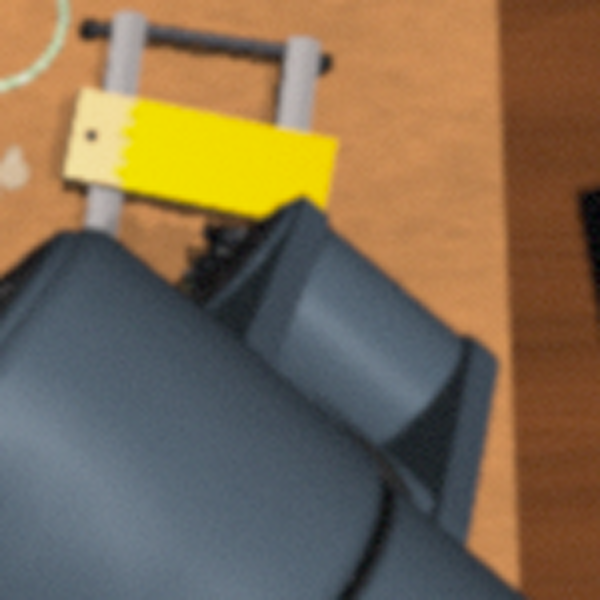

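Request:
{"fn": "apply_moves", "kwargs": {
  "motion": [
    [45, -0.05, 0.03, -0.02, 0],
    [45, -0.05, 0.03, -0.02, 0],
    [45, -0.05, 0.03, -0.02, 0],
    [45, -0.05, 0.03, -0.02, 0],
    [45, -0.05, 0.03, -0.02, 0],
    [45, -0.05, 0.03, -0.02, 0],
    [45, -0.05, 0.03, -0.02, 0]
  ],
  "squeeze": 40
}}

```text
t: 12.5
tcp_pos: [0.4755, -0.2706, 0.0401]
tool_rot: [0.459, -0.538, 0.538, -0.459]
force: [-0.2, 1.3, 5.2]
finger_gap: 0.646
```

```bash
python3 - <<'E'
from h import *
plan((.4756,-.2703,.12),81)
E
```

```text
t 12.5 tcp [ 0.4755 -0.2706  0.0401] gap 0.6456485771743672 force [-0.249   1.302   5.1937] q1,q6 [-41.3529 -32.3772] zyaw -8.982569650001233 down [ 0.0003 -0.0001 -1.    ]
  shift units [-0.0097 -2.663   0.0036] twist units -17.998256965000124 or 0.0017430349998761585 dq1 11.741870566764746
```

Request:
{"fn": "apply_moves", "kwargs": {
  "motion": [
    [45, 0, -0.3, 0, 0],
    [45, 0, -0.8, 0, 0],
    [45, 0, -1.6, 0, 0],
    [45, 0, -2.4, 0, 0],
    [45, 0, -3.0, 0, 0],
    [45, 0, -3.0, 0, 0],
    [45, 0, -3.0, 0, 0]
  ]
}}

```text
t: 13.38
tcp_pos: [0.4751, -0.2704, 0.1295]
tool_rot: [-0.459, 0.538, -0.537, 0.459]
force: [-0.4, -0.1, -2.0]
finger_gap: 0.642
```

```bash
python3 - <<'E'
from h import *
t=manip.snapshot("top");plan((.4978,.2946,.10),-34.2)
cv2.imwrite("pics/t10.png",cv2.resize(t[170:320,380:530],None,fx=4,fy=4,interpolation=2)[:,:,::-1])
E
```

```text
t 13.425 tcp [ 0.4749 -0.2702  0.1291] gap 0.6437844859804552 force [ 0.7821  0.1572 -1.0403] q1,q6 [-41.3587 -32.3797] zyaw -8.977526964884024 down [-0.001   0.0009 -1.    ]
  shift units [-18.715    0.9853  -2.1837] twist units -6.477752696488402 or 11.522247303511598 dq1 71.97586868893188
```

View pics/t10.png

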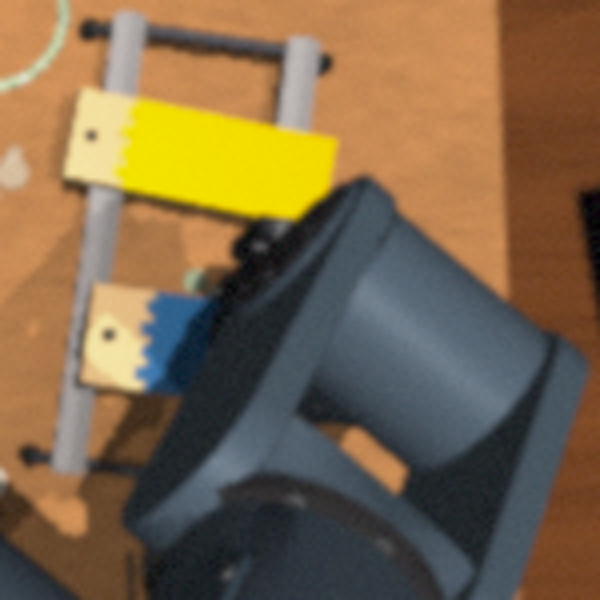

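Request:
{"fn": "apply_moves", "kwargs": {
  "motion": [
    [45, -0.6, 0, -0.07, 0.3],
    [45, -1.8, 0, -0.2, 1.0],
    [45, -3.4, 0, -0.4, 2.0],
    [45, -5.1, 0, -0.6, 3.0],
    [45, -6.8, 0, -0.8, 4.0],
    [45, -8.5, 0, -1.0, 5.0],
    [45, -10.2, 0, -1.2, 6.0],
    [45, -11.9, 0, -1.4, 7.0],
    [45, -13.6, 0, -1.6, 8.0],
    [45, -15.3, 0, -1.8, 9.0],
    [45, -17.0, 0, -2.0, 10.0],
    [45, -18.2, 0, -2.12, 10.9]
  ]
}}

```text
t: 14.92
tcp_pos: [0.497, 0.2806, 0.1285]
tool_rot: [-0.172, -0.685, 0.686, 0.173]
force: [0.3, 0.0, -1.3]
finger_gap: 0.641
```

```bash
python3 - <<'E'
from h import *
plan((.4977,.2948,.09),-34.2+180)
E
```

```text
t 14.925 tcp [0.497  0.2806 0.1285] gap 0.6411299455376385 force [ 0.2579  0.0162 -1.2747] q1,q6 [ 18.2355 136.4492] zyaw -118.21807901031607 down [-0.0017 -0.0005 -1.    ]
  shift units [ 0.2007  1.2836 -0.4285] twist units 0.5981920989683885 or -17.40180790103161 dq1 12.40381421092943
```

Request:
{"fn": "apply_moves", "kwargs": {
  "motion": [
    [45, 0.2, 0.3, -0.43, 0.6],
    [45, 0.2, 0.8, -0.43, 0.6],
    [45, 0.2, 1.27, -0.43, 0.6],
    [45, 0.2, 1.27, -0.43, 0.6],
    [45, 0.2, 1.27, -0.43, 0.6]
  ]
}}

```text
t: 15.55
tcp_pos: [0.4988, 0.292, 0.0914]
tool_rot: [-0.207, -0.676, 0.676, 0.207]
force: [-0.7, 0.8, -1.2]
finger_gap: 0.648
```

```bash
python3 - <<'E'
from h import *
im=manip.snapshot("side");t=manip.snapshot("top");plan((.4977,.2948,.045),-34.2+180)
a=im[200:370,120:290];b=t[180:350,110:280]
cv2.imwrite("pics/s11.png",cv2.resize(np.hstack([a,b]),None,fx=2.35,fy=2.35,interpolation=2)[:,:,::-1])
E
```

```text
t 15.65 tcp [0.4991 0.2924 0.092 ] gap 0.6451227891653883 force [ 0.1573  0.1835 -0.3413] q1,q6 [ 19.3055 143.3221] zyaw -124.0149306888256 down [ 0.001   0.0003 -1.    ]
  shift units [ 0.0842  1.566  -0.0372] twist units 0.018506931117440218 or -17.98149306888256 dq1 11.33381604769096
```

View pics/s11.png

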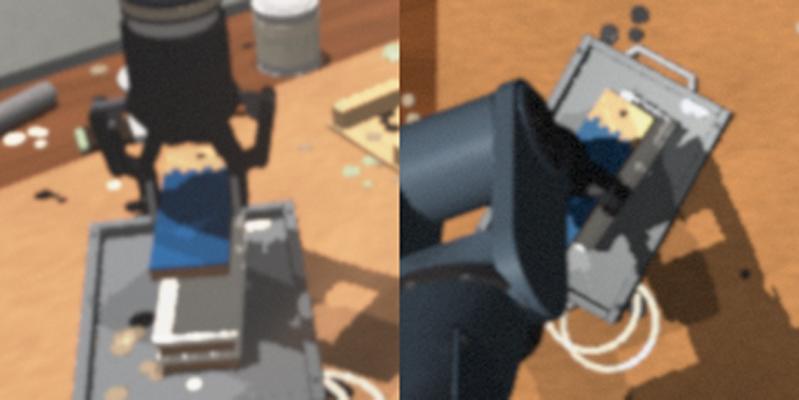

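Request:
{"fn": "apply_moves", "kwargs": {
  "motion": [
    [45, 0.08, 0.4, -0.03, 0.02],
    [45, 0.08, 0.8, -0.03, 0.02],
    [45, 0.08, 1.2, -0.03, 0.02],
    [45, 0.08, 1.5, -0.03, 0.02],
    [45, 0.08, 1.57, -0.03, 0.02],
    [45, 0.08, 1.57, -0.03, 0.02],
    [45, 0.08, 1.57, -0.03, 0.02]
  ]
}}

```text
t: 16.52
tcp_pos: [0.4974, 0.295, 0.0448]
tool_rot: [0.208, 0.676, -0.676, -0.208]
force: [0.6, -0.2, -0.3]
finger_gap: 0.639
```

```bash
python3 - <<'E'
from h import *
im=manip.snapshot("side");t=manip.snapshot("top");plan((.4977,.2948,.037),-34.2+180)
a=im[230:380,140:260]
cv2.imwrite("pics/s12.png",cv2.resize(a,None,fx=4,fy=4,interpolation=2)[:,:,::-1])
E
```

```text
t 16.625 tcp [0.4974 0.2951 0.0448] gap 0.6444416046685014 force [ 0.7542  1.2736 -0.664 ] q1,q6 [ 19.6108 143.7873] zyaw -124.17634789726897 down [ 0.0009  0.0003 -1.    ]
  shift units [-0.0133  0.2614  0.0012] twist units 0.0023652102731034574 or -17.997634789726895 dq1 11.028462829632815
```

View pics/s12.png

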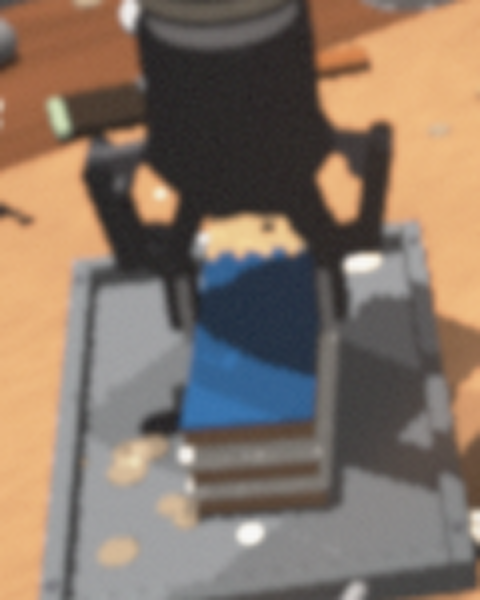

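Request:
{"fn": "apply_moves", "kwargs": {
  "motion": [
    [45, 0, 0.07, 0, 0],
    [45, 0, 0.14, 0, 0],
    [45, 0, 0.19, 0, 0],
    [45, 0, 0.22, 0, 0],
    [45, 0, 0.22, 0, 0]
  ]
}}

```text
t: 17.25
tcp_pos: [0.497, 0.2949, 0.0382]
tool_rot: [-0.208, -0.676, 0.676, 0.208]
force: [-1.6, -0.8, 2.7]
finger_gap: 0.644
```

Request:
{"fn": "apply_moves", "kwargs": {
  "motion": [
    [45, 0, 0.015, 0, 0],
    [45, 0, 0.03, 0, 0],
    [45, 0, 0.03, 0, 0]
  ]
}}

```text
t: 17.62
tcp_pos: [0.497, 0.2949, 0.0382]
tool_rot: [0.208, 0.676, -0.676, -0.208]
force: [-1.7, -1.7, 9.7]
finger_gap: 0.644
```

```bash
python3 - <<'E'
from h import *
im=manip.snapshot("side");plan((.4977,.2948,.037),-34.2+180)
a=im[230:380,140:260]
cv2.imwrite("pics/s13.png",cv2.resize(a,None,fx=4,fy=4,interpolation=2)[:,:,::-1])
E
```

```text
t 17.675 tcp [0.497  0.2949 0.0381] gap 0.6424963998424852 force [-2.7757 -0.6518  9.8023] q1,q6 [ 19.611  143.7914] zyaw -124.17559464734508 down [ 0.0002 -0.     -1.    ]
  shift units [-0.0214  0.0377 -0.011 ] twist units 0.0024405352654923718 or -17.997559464734508 dq1 11.028344692993493
```

View pics/s13.png

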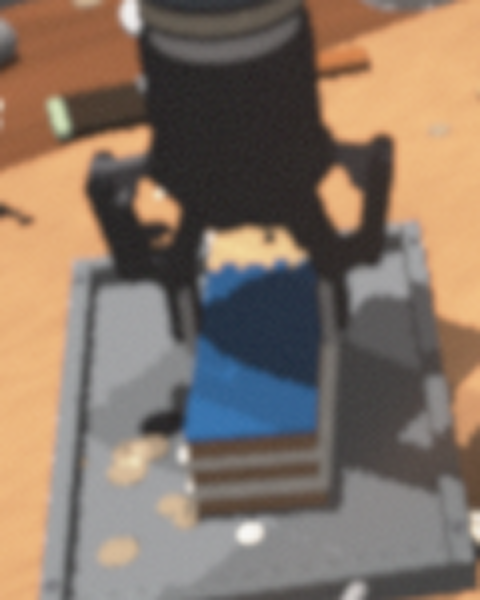

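Request:
{"fn": "apply_moves", "kwargs": {
  "motion": [
    [58, 0, 0, 0, 0],
    [62, 0, 0, 0, 0],
    [70, 0, 0, 0, 0],
    [80, 0, 0, 0, 0],
    [85, 0, 0, 0, 0],
    [85, 0, 0, 0, 0],
    [85, 0, -0.8, 0, 0],
    [85, 0, -2.0, 0, 0],
    [85, 0, -3.5, 0, 0],
    [85, 0, -5, 0, 0],
    [85, 0, -5, 0, 0]
  ]
}}

```text
t: 19.05
tcp_pos: [0.4996, 0.2959, 0.1909]
tool_rot: [0.21, 0.678, -0.674, -0.205]
force: [-0.2, 0.1, -0.2]
finger_gap: 0.993
```

Request:
{"fn": "apply_moves", "kwargs": {
  "motion": [
    [85, 6, 0, 9, -3],
    [85, 6, 0, 9, -3],
    [85, 6, 0, 9, -3],
    [85, 6, 0, 9, -3],
    [85, 6, 0, 9, -3],
    [85, 6, 0, 9, -3],
    [85, 6, 0, 9, -3],
    [85, 6, 0, 9, -3]
  ]
}}

```text
t: 20.05
tcp_pos: [0.199, 0.1734, 0.1871]
tool_rot: [0.027, 0.707, -0.706, -0.025]
force: [-0.1, -0.4, 0.6]
finger_gap: 0.997
```

```bash
python3 - <<'E'
from h import *
im=manip.snapshot("side");t=manip.snapshot("top");plan((.4977,.2948,.037),-34.2+180)
cv2.imwrite("pics/s14.png",im[:,:,::-1])
cv2.imwrite("pics/t14.png",cv2.resize(np.hstack([t[190:310,130:270],im[270:390,140:280]]),None,fx=2.8,fy=2.8,interpolation=2)[:,:,::-1])
find("top",t,"blue",.054,(165,195,240,300)); find("side",im,"blue",.054,(180,270,240,370)); find("top",t,"yellow",.057,(380,180,480,235))
E
```

```text
t 20.15 tcp [0.1985 0.1733 0.187 ] gap 0.992963207270639 force [0.5841 0.6648 0.0244] q1,q6 [ 16.1992 110.3867] zyaw -94.18972872846558 down [ 0.0016  0.0005 -1.    ]
  shift units [-9.6415  5.0178 -4.7653] twist units 3.0010271271534408 or -14.99897287284656 dq1 14.440074784676888
momang -33.93 mc 493.4152684392241 297.02490343641375
top blue centre mm 493.8 297.3 L,W 157.3 55.0 ang 146.0 px [194.5 253.6] areacentroid [493.1405 297.1772]
momang -33.89 mc 487.7082912081363 301.158419298533
side blue centre mm 492.2 298.1 L,W 156.1 53.9 ang 145.7 px [204.4 315.3] areacentroid [482.2547 304.9796]
momang 77.05 mc 589.2727323778005 -297.1265240224475
top yellow centre mm 589.2 -297.1 L,W 125.6 58.0 ang 77.7 px [436.5 210.7] areacentroid [ 589.2098 -297.189 ]
```

View pics/s14.png

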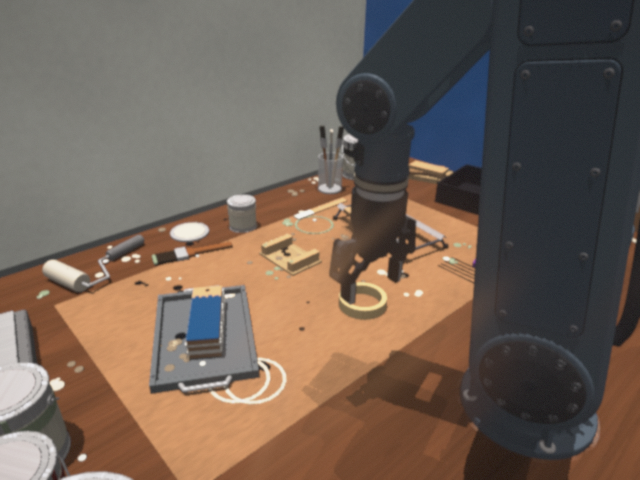

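View pics/t14.png

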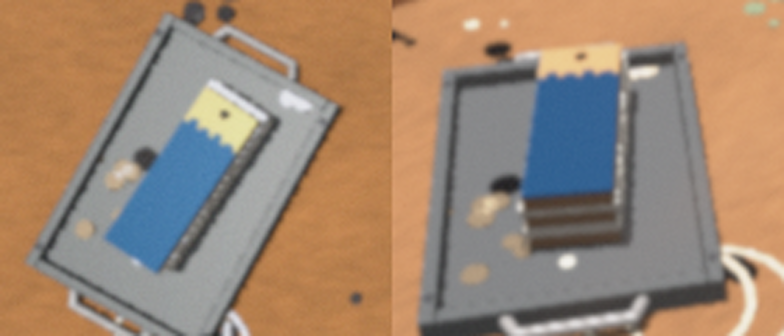

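```bash
cat > m.py <<'E'
from h import *
ax=np.array([np.cos(np.radians(-34.1)),np.sin(np.radians(-34.1))]); O=np.array([.4973,.2949])
def ext(name,im,col,z,win,erode=0):
    x0,y0,x1,y1=win; m=mask(im,col);k=np.zeros_like(m);k[y0:y1,x0:x1]=1;m*=k
    m=cv2.morphologyEx(m,cv2.MORPH_OPEN,np.ones((3,3),np.uint8))
    v,u=np.nonzero(m); w=(ray(name,np.c_[u,v],z)[:,:2]-O)*1000; a=w@ax; b=w@np.array([-ax[1],ax[0]])
    c=abs(b)<18
    print(name,col,"along %.1f..%.1f"%(np.percentile(a[c],.3),np.percentile(a[c],99.7)),"across %.1f..%.1f"%tuple(np.percentile(b[abs(a)<60],[.3,99.7])))
T0=cv2.imread("pics/top0.png")[:,:,::-1].copy();S0=cv2.imread("pics/side0.png")[:,:,::-1].copy()
S8=cv2.imread("pics/s8.png")[:,:,::-1].copy();S14=cv2.imread("pics/s14.png")[:,:,::-1].copy()
ext("top",T0,"red",.036,(165,195,240,300));ext("side",S0,"red",.036,(180,270,240,370))
ext("side",S8,"white",.042,(180,270,230,350))
ext("side",S14,"blue",.054,(180,270,240,370))
T=manip.snapshot("top");cv2.imwrite("pics/t15full.png",T[:,:,::-1]);ext("top",T,"blue",.054,(165,195,240,300))
ext("top",T,"white",.042,(165,195,225,300))
E
python3 m.py
python3 - <<'E'
from h import *
S0=cv2.imread("pics/side0.png");S8=cv2.imread("pics/s8.png");S14=cv2.imread("pics/s14.png")
cv2.imwrite("pics/cmp.png",cv2.resize(np.hstack([a[275:375,175:240] for a in(S0,S8,S14)]),None,fx=4,fy=4,interpolation=0))
T=cv2.imread("pics/t15full.png");T0=cv2.imread("pics/top0.png")
cv2.imwrite("pics/cmp2.png",cv2.resize(np.hstack([a[205:300,155:245] for a in(T0,T)]),None,fx=4.4,fy=4.4,interpolation=0))
E
```

```text
top red along -78.5..78.7 across -27.5..26.9
side red along -80.8..46.4 across -27.0..27.5
side white along -83.2..89.8 across -30.5..31.2
side blue along -83.8..71.7 across -26.8..26.1
top blue along -82.4..74.3 across -26.8..26.7Traceback (most recent call last):
  File "m.py", line 15, in <module>
    ext("top",T,"white",.042,(165,195,225,300))
    ~~~^^^^^^^^^^^^^^^^^^^^^^^^^^^^^^^^^^^^^^^^
  File "m.py", line 8, in ext
    print(name,col,"along %.1f..%.1f"%(np.percentile(a[c],.3),np.percentile(a[c],99.7)),"across %.1f..%.1f"%tuple(np.percentile(b[abs(a)<60],[.3,99.7])))
                                                                                                                  ~~~~~~~~~~~~~^^^^^^^^^^^^^^^^^^^^^^^^
    return _quantile_unchecked(
        a, q, axis, out, overwrite_input, method, keepdims, weights)
    return _ureduce(a,
                    func=_quantile_ureduce_func,
    ...<5 lines>...
                    overwrite_input=overwrite_input,
                    method=method)
    r = func(a, **kwargs)
    result = _quantile(arr,
                       quantiles=q,
    ...<2 lines>...
                       out=out,
                       weights=wgt)
    slices_having_nans = np.isnan(arr[-1, ...])
                                  ~~~^^^^^^^^^
IndexError: index -1 is out of bounds for axis 0 with size 0
```

View pics/cmp.png

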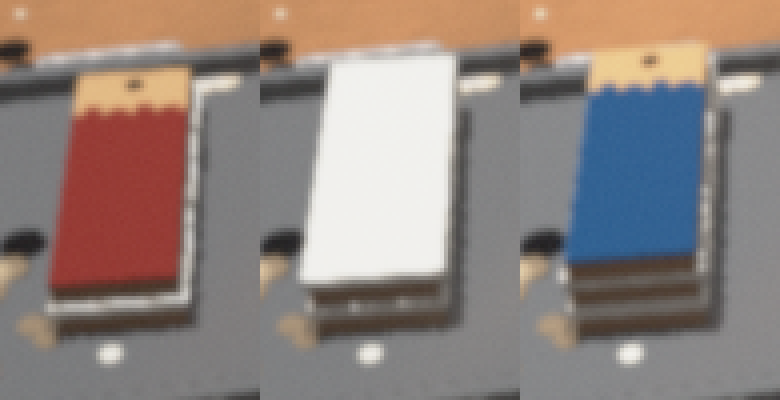

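View pics/cmp2.png

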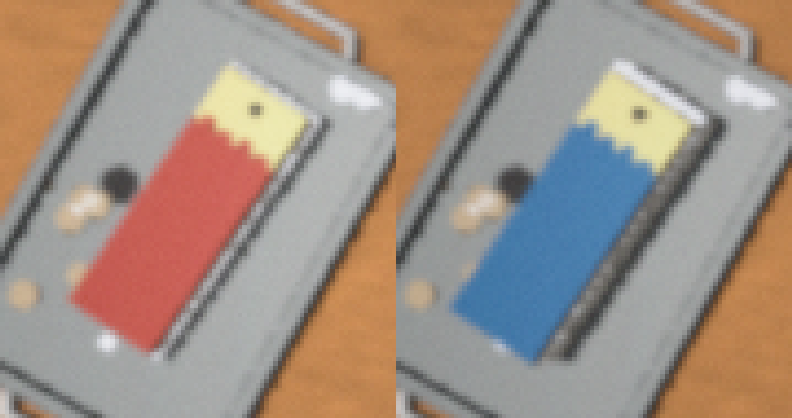

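```bash
python3 -c "
from station import manip
s=manip.sense();print(s['t'],s['tcp_pos'],s['qd']);print(manip.sign_off())"
```

```text
20.2 [0.19814088 0.17316553 0.18693549] [ 0.00174095 -0.00365452  0.01169213  0.00054506  0.00183747  0.00156474]
the job is handed in; nothing more can be done
None
```

I laid the white sheet over the red panel, then the blue panel on the sheet, paint up and with its bare end over the red panel's bare end. I handed the job in at about 20 s; no verdict came back.

**Placing:** Both pieces were lowered until the wrist force showed contact, then released. The arm then backed off, clear of everything.

**Last checks:**
- **Sheet:** it lies squarely over the red panel. Its near edge, measured in the side view, is about 0.6 mm from where it should be. Its far end could not be measured cleanly because a white speck there ran into the outline.
- **Blue panel:** it is centred across the width and turned by less than 1°. Lengthwise it sits short of the bare end by about 4 mm (top view) or 3 mm (side view). That is inside the 8 mm limit but not perfectly flush. I left it, because regripping could have disturbed the sheet.
- **Yellow panel:** it had not moved, to within 0.1 mm.
- **Tray and bystanders:** the final pictures showed nothing else visibly moved. I did not measure the brush, stick, tin, tape or the lower stack.

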